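Plug in the relay and hold the magnifier over it

TASK

Plug the loose relay fully home into the empty socket on the control panel and let go of it. Then take the hand magnifier by its handle, draw it out of its stand and turn it level, so that it can be used to look over the new relay from above: lens centred over the relay, about 8 cm above its top. Finish holding it still there, with the gripper closed on the handle and the lens resting on nothing; keep the fingers off the glass and leave the other things where they are.

Things in the scene. Friction and masses are not known exactly. Their poses are not given: they have to be found in the camera images.
- relay: The plug-in relay to fit, upright on its plug foot: clear case 30 (x) x 24 (y) x 38 mm tall, on a centred black foot 24 (x) x 18 (y) x 13 mm tall whose lowest 4 mm taper by 1.5 mm a side. Origin: centre of the foot's underside, z up; the case spans 13 to 51 mm above it and overhangs the foot by 3 mm. About 50 g. It fits either way round.
- relay_top (a point): Centre of the relay's top face, 51 mm above its origin.
- socket_mouth (a point): Centre of the empty socket's mouth, in its top face, 34 mm above the bench; z up, x across the rail, y along it. Hole 25.5 (x) x 19.5 (y) x 16 mm deep, square edged. The relay's x goes along this x; fully home its case rests on the socket's top: relay origin 13 mm below this point, relay top 38 mm above it.
- socket: The empty grey relay socket, fixed on the panel's rail. Origin: centre of its underside, 4 mm above the bench; x across the rail. Middle block 44 (x) x 32 (y) x 30 mm tall with the hole in its top; screw terminals 18 mm tall reach 36 mm from the centre at both x ends. Which of the three places on the rail it has varies.
- used_socket1: A socket of the same kind that already holds a relay, fixed; its relay's top is 72 mm above the bench. Leave it. The three sockets stand side by side along the rail, centres 66 mm apart.
- used_socket2: The other socket that already holds a relay, as used_socket1.
- panel: Control panel, fixed flat on the bench: metal plate 200 (x) x 240 (y) x 4 mm, origin under its centre. Sockets on a rail along its y, at y = -66, 0 and +66 mm. Wiring duct 33 mm tall along the far edge (x 65 to 95 mm), rail end clamps 28 mm tall at y = +-105 mm, green controller board up to 18 mm tall along the near edge (x -92 to -48 mm).
- magnifier: Hand magnifier, about 120 g. Origin: lens centre; z: lens axis; handle along -x. Glass 50 mm across in a rim 58 mm across, 8 mm thick; thin neck, then a black bar 18 mm wide (y), 14 mm thick (z), from 38 to 123 mm from the lens centre. Stowed with the lens in the stand's pocket, handle sticking up at 50 degrees from level (x points down, y is level). Either side may be up.
- magnifier_grip (a point): Middle of the handle, 78 mm from the lens centre (magnifier x = -78 mm): grip here across the 18 mm width (the magnifier's y). The centre of mass is 45 to 55 mm from here towards the lens.
- stand: Grey sheet-metal stand of the magnifier, screwed down; foot 100 x 80 x 5 mm. Origin on the bench below the stowed lens centre, which is 36 mm up; the handle leans to the stand's -x. The sloping pocket is open at its upper end only: draw the magnifier out along its handle; clear after 65 mm. Top of the pocket about 60 mm above the bench; the lens has 2 mm of play.
- motor: Bystander, loose: small gear motor standing on its square gearbox, 34 x 34 mm, 68 mm tall with its shaft; origin at the centre of its underside.
- marker: Bystander, loose: red marker pen lying down, 140 mm long, 13 mm thick; origin at the centre of its underside.
- screwdriver: Bystander, loose: screwdriver with a black handle lying down, 200 mm long, 26 mm thick; origin at the centre of its underside.
- cell_holder: Bystander, loose: black holder with two dark blue cells, 34 x 62 x 17 mm; origin at the centre of its underside.
- bracket: Bystander, loose: aluminium angle bracket, 40 x 60 x 40 mm; origin at the centre of its underside.
- tape: Bystander, loose: roll of yellow tape lying flat, 68 mm across, 19 mm tall; origin at the centre of its underside.
- mini_relay: Bystander, loose: tiny plain black board-mounting relay, 21 x 16 x 16 mm, without a plug foot: not the relay of the job; origin at the centre of its underside.
- multimeter: Bystander, loose: grey hand multimeter lying face up, 150 x 76 x 42 mm; origin at the centre of its underside.
Not all that is in view belongs to the job. What is shaped like the socket but green or pink is not meant.

How it is judged:
By the outcome, as a careful person would: the job done as asked, in the order asked, and still so for the second after the job is handed in, while the arm keeps its last pose, push and grip.
It also fails if it takes over 61 s, if anything falls off the work surface, if the arm or the gripper's body presses on something with over 40 N, if the wrist force passes 120 N, or if a joint passes its speed limit or range.

ROBOT

A 6-joint arm with a two-finger parallel gripper is mounted at the origin on the work surface. World frame = base frame: x ahead of the robot, y to its left, z up, the work surface at z = 0. Lengths are in m, angles in rad, forces in N, time in s.
With the tool pointing down it reaches from about 0.35 to 0.975 m from the base axis. Payload 4.9 kg.
Tool frame: the origin (TCP) lies at the very end of the fingers, on their centre line; the grasp point (between the pads) lies ctrl.grip_point_offset behind it (ctrl.grip_point_offset is the distance from the TCP to the grasp point, in m); z points along the fingers, y is the direction in which the jaws open and shut (so a half turn about z gives the same grasp; the last joint's range is limited). The gripper opens to 85 mm and grips with 20 to 120 N. Pads are 22 mm wide; open, the fingers measure 114 mm over their backs; the gripper's body (76 mm by 85 mm) begins 54 mm behind the grasp point. The pads swing forward as they close: fully open they stand 13 mm farther back than shut.
Start: joints at [1.125, 0.053, 1.613, -0, 1.476, -0.119], TCP at [0.201, 0.592, 0.231] pointing down, gripper open.
Joint ranges: [-3.01, 3.01], [-1.01, 2.22], [0.06, 2.58], [-1.02, 4.17], [0.09, 2.62], [-3.14, 3.14]. Speed limits (rad/s): [2.57, 2.57, 3.14, 3.14, 3.14, 3.14].

INTERFACE

Orientations are given as a rotation vector (axis times angle).
In Python, from station import ctrl gives the robot as it stands. The module is installed in compiled form; this text tells all that it offers.
- The arm moves only by the shell command python3 -m creep 'ROWS' [FORCE]. ROWS is JSON, a list of rows, each a list of 5 numbers: the closure in counts, from 0 (fully open) to 255 (shut), then the shift along the tool's x, y, z in mm, then the turn about the tool's z in rad. A call has 1 to 12 rows; each row is the pose to reach, as a shift and turn from the pose commanded when the call began, along the tool's axes at that moment; what a row does not reach only later rows make up. A row lasts 1/12 s, in which the tool goes at most 41.7 mm and 7.16 degrees, less where a joint would pass 70% of its speed; a pose out of reach is approached as far as the arm can. A call with a gripper value outside its range is refused whole. The fingers move at their own pace and stop on an object; FORCE is the grip in N (left out, the last holds). Time passes only in rows, so rows that repeat a pose let the fingers close. It gives the time, the measured TCP pose, the force and the opening at its end, in the units of the state.
- ctrl.get_obs(): the state, without advancing time (a new reading comes with each control period).
- ctrl.get_image(name): name is "side" or "top" or "wrist"; returns the picture (480x640x3 uint8, red, green, blue); there is no depth.
- ctrl.calibration(name): a dict with "fx", "fy", "cx", "cy" (pixels), "R" (3x3) and "t" (3): a world point X has camera coordinates R X + t. Camera axes: x right, y down, z forward; pixel columns grow to the right and rows downward; lengths in m; the calibration is good to about 2 mm. A picture is of the moment at which its call begins: read the wrist's pose just before it. calibration takes no time and is no camera call; for the wrist camera it gives the pose at the moment of the call.
- ctrl.finish_job(): hands the job in, once; it reports no verdict.
Trained networks look in the newest picture that a camera, given by its name, has taken for a name from the list of things; names that differ only in an ending like _2 or _b are one class to them, and where a whole thing is asked for, a point or a joint stands for the part that bears it (a point fixed in the world has none). Each returns a list of dicts, best first, with "conf" (0 to 1); they miss things now and then, are a little off and sometimes report something else, mostly with a low value. They report only what shows in the picture. A call takes as long as a camera call. They do not tell look-alikes from the thing itself.
- ctrl.boxes_of(camera, label): "rect" ([left, top, width, height] in pixels, round what is visible of it).
- ctrl.outline_of(camera, label): "mask" (480x640 bool, what is visible of it) and "rect" ([left, top, width, height] in pixels, round what is visible of it).
The state is a dict: "t": time; "q": joint angles; "dq": joint speeds; "effort": joint torques, N m; "tool_pos": TCP position; "tool_rot": TCP orientation; "contact_force": force on the tool from outside, world axes, zero at the start; "wrist_torque": the same for the moment, N m; "opening": finger opening in m.
Only numpy, scipy, OpenCV 4.12 (cv2) and the standard library are available. Lean on these libraries where they do the work, as an engineer would, in place of code of your own. Each camera call takes 0.05 s, during which the arm holds its last target. There are 200 camera calls.

## Working session

There is one attempt and no reset: what is moved stays moved. The work goes in short steps, Python scripts to look and compute and a shell command to move; the robot and the scene stay as the last step left them, time stands still between calls to the robot, and variables do not carry over. Pictures are saved under pics/ and viewed, about 8 in all and at most 12, crops included, and the job is handed in when it is done.

```bash
mkdir -p pics; cat > h.py <<'E'
from station import ctrl
import numpy as np, cv2
from scipy.spatial.transform import Rotation as Ro
def pix(X,c):
    p=np.array(c["R"])@np.array(X)+np.array(c["t"]); return np.array([c["fx"]*p[0]/p[2]+c["cx"],c["fy"]*p[1]/p[2]+c["cy"]])
def back(uv,c,z):
    R=np.array(c["R"]);o=-R.T@np.array(c["t"]);d=R.T@np.array([(uv[0]-c["cx"])/c["fx"],(uv[1]-c["cy"])/c["fy"],1]); return o+d*(z-o[2])/d[2]
def save(im,n): cv2.imwrite("pics/"+n,im[:,:,::-1])
E
python3 - <<'E'
from h import *
np.set_printoptions(precision=4,suppress=True)
o=ctrl.get_obs();print(o,ctrl.grip_point_offset)
for n in("top","side"):
    im=ctrl.get_image(n);save(im,n+"0.png");c=ctrl.calibration(n);print(n,c)
    for l in("relay","socket","used_socket1","panel","magnifier","stand","mini_relay"):
        for b in ctrl.boxes_of(n,l)[:4]:
            r=b["rect"];m=(r[0]+r[2]/2,r[1]+r[3]/2);print(l,round(b["conf"],2),np.round(r),back(m,c,.03))
E
```

```text
{'t': 0.0, 'q': array([ 1.125 ,  0.0534,  1.6143, -0.0001,  1.476 , -0.119 ]), 'dq': array([ 0.0001, -0.0011, -0.0006, -0.0007, -0.0016, -0.0008]), 'effort': array([  0.0012, -39.3701, -37.0172,  -0.0001,   0.0073,  -0.    ]), 'tool_pos': array([0.2004, 0.5914, 0.2301]), 'tool_rot': array([-0.5109, -3.0993,  0.0031]), 'contact_force': array([-0.1254,  0.4318,  0.0172]), 'wrist_torque': array([-0.0049, -0.0464, -0.0126]), 'opening': 0.08546998833003795} 0.0187
top {'fx': 581.9169444501748, 'fy': 581.9169444501748, 'cx': 322.830291876434, 'cy': 240.5191992897265, 'R': array([[ 0.0124, -0.9999, -0.0017],
       [-0.9934, -0.0122, -0.1144],
       [ 0.1144,  0.0031, -0.9934]]), 't': array([-0.086 ,  0.5896,  1.2833])}
relay 0.7 [121. 300.  56.  62.] [0.382  0.3072 0.03  ]
relay 0.53 [314. 231.  14.  18.] [ 0.5927 -0.0745  0.03  ]
relay 0.18 [403. 274.  27.  42.] [ 0.4695 -0.2899  0.03  ]
socket 0.95 [227. 226.  11.  35.] [0.581  0.1261 0.03  ]
socket 0.76 [245. 152.  23.  32.] [0.7575 0.0758 0.03  ]
socket 0.68 [130. 222.  23.  30.] [0.5931 0.332  0.03  ]
socket 0.36 [464. 196.  29.  29.
[... 669 characters left out ...]
025]]), 't': array([-0.5483,  0.1373,  0.8813])}
relay 0.64 [335. 253.  12.  28.] [ 0.5975 -0.073   0.03  ]
socket 0.89 [361. 223.  28.  18.] [0.7489 0.0535 0.03  ]
socket 0.81 [291. 226.  19.  14.] [0.5643 0.1167 0.03  ]
socket 0.66 [274. 195.  27.  16.] [0.5885 0.3068 0.03  ]
used_socket1 0.8 [302. 222.  31.  35.] [0.594 0.07  0.03 ]
used_socket1 0.66 [278. 201.  32.  32.] [0.5786 0.2097 0.03  ]
panel 0.81 [254. 207. 106.  64.] [0.5702 0.0799 0.03  ]
panel 0.36 [315. 321.  65.  44.] [ 0.5074 -0.3072  0.03  ]
magnifier 0.87 [296. 293.  55.  49.] [ 0.4924 -0.2273  0.03  ]
magnifier 0.43 [337. 254.   9.  27.] [ 0.597  -0.0742  0.03  ]
stand 0.69 [315. 316.  63.  48.] [ 0.5078 -0.2993  0.03  ]
```

View pics/top0.png

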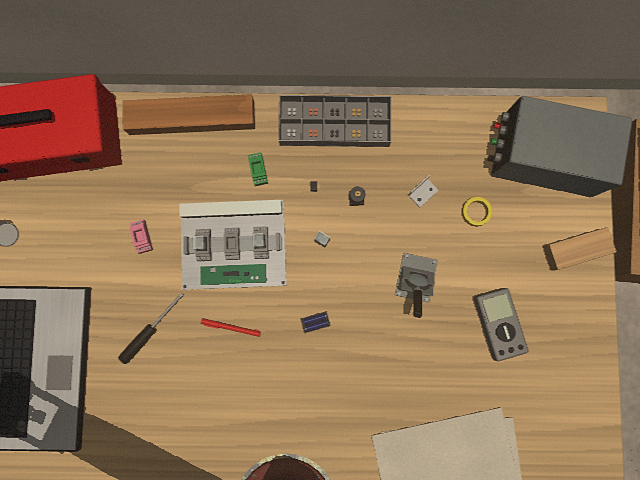

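View pics/side0.png

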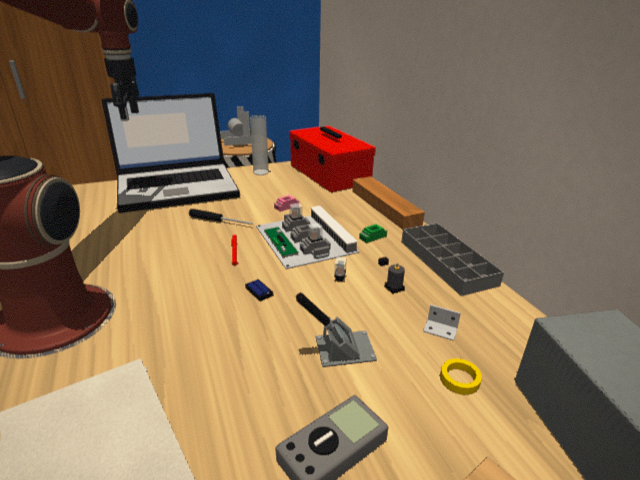

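Two views. The top view shows the panel at (232,245) with the empty grey socket in the middle at (232,243); the filled ones are at (202,243) and (261,242). Relay candidates:
- **(322,239):** clear and upright, fits the description.
- **(314,186):** tiny black mini relay, not meant.

The socket look-alikes are green at (258,168) and pink at (140,236), so neither is meant. The magnifier is at (415,285), with its handle leaning towards the robot. I'll confirm with one enlarged crop.

```bash
python3 - <<'E'
from h import *
np.set_printoptions(precision=4,suppress=True)
im=cv2.imread("pics/top0.png")
cv2.imwrite("pics/crop1.png",cv2.resize(im[190:305,170:345],None,fx=4.5,fy=4.5,interpolation=cv2.INTER_CUBIC))
o=ctrl.get_obs();R=Ro.from_rotvec(o["tool_rot"]).as_matrix();print(R)
c=ctrl.calibration("wrist");W=np.array(c["R"]);print("cam in tool",R.T@(-W.T@c["t"]-o["tool_pos"]),"\n",R.T@W.T,c["fx"],c["cx"],c["cy"])
d=np.array([.595,-.073,.25])-o["tool_pos"];print(R.T@d*1000)
c=ctrl.calibration("top")
for l,z in(("relay",.03),("socket",.034),("used_socket1",.072)):
    for b in ctrl.outline_of("top",l)[:4]:
        m=b["mask"].astype(np.uint8);(a,s,t)=cv2.minAreaRect(cv2.findNonZero(m));print(l,b["conf"],a,s,t,back(a,c,z))
E
```

```text
[[-0.9471  0.321   0.    ]
 [ 0.321   0.9471  0.0001]
 [-0.      0.0001 -1.    ]]
cam in tool [ 0.0673  0.0003 -0.1422] 
 [[ 0.0007 -0.9649 -0.2628]
 [ 1.      0.0005  0.0007]
 [-0.0005 -0.2628  0.9649]] 372.9728489781602 314.44300217621554 244.40872428319318
[-586.9499 -503.1242  -18.6798]
relay 0.73 (202.0, 243.5) (33.0, 20.0) 90.0 [0.5809 0.1953 0.03  ]
relay 0.54 (321.4411315917969, 238.26470947265625) (14.062882423400879, 12.004900932312012) 30.963754653930664 [ 0.5962 -0.0755  0.03  ]
socket 0.85 (139.79412841796875, 236.17649841308594) (31.28709602355957, 16.97749137878418) 75.96376037597656 [0.5954 0.3361 0.034 ]
socket 0.79 (231.5, 243.5) (31.0, 15.0) 90.0 [0.5813 0.1277 0.034 ]
socket 0.79 (256.9941101074219, 169.2235107421875) (32.32263946533203, 15.076668739318848) 77.47119140625 [0.7535 0.0744 0.034 ]
used_socket1 0.91 (201.72962951660156, 245.01124572753906) (32.3885612487793, 17.69297981262207) 87.61405944824219 [0.573  0.1869 0.072 ]
```

View pics/crop1.png

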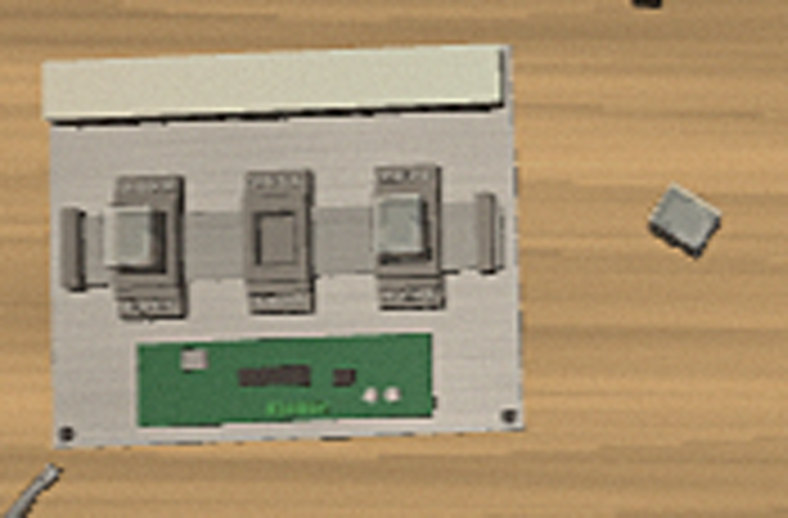

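The crop confirms it: a loose clear relay at the right (4.5x crop 685,220) turned about 30°, and an empty grey socket in the middle of the rail. Relays fill both neighbours. I'll grip along the relay's long x, so the fingers stay clear of the neighbours. Moving over the relay now.

```bash
python3 -m creep '[[0,-380,-326,0,0],[0,-380,-326,0,0],[0,-380,-326,0,0],[0,-380,-326,0,0],[0,-380,-326,0,0],[0,-380,-326,0,0],[0,-380,-326,0,0],[0,-380,-326,0,0],[0,-380,-326,0,0],[0,-380,-326,0,0],[0,-380,-326,0,0],[0,-380,-326,0,0]]' && python3 -m creep '[[0,-207,-177,30,0.274],[0,-207,-177,30,0.274],[0,-207,-177,30,0.274],[0,-207,-177,30,0.274],[0,-207,-177,30,0.274],[0,-207,-177,30,0.274],[0,-207,-177,30,0.274],[0,-207,-177,30,0.274],[0,-207,-177,30,0.274]]'
python3 - <<'E'
from h import *
np.set_printoptions(precision=4,suppress=True)
c=ctrl.calibration("wrist");o=ctrl.get_obs();im=ctrl.get_image("wrist");save(im,"w1.png")
R=Ro.from_rotvec(o["tool_rot"]).as_matrix();print(o["tool_pos"],R,o["q"])
for b in ctrl.outline_of("wrist","relay")[:3]:
    a=cv2.minAreaRect(cv2.findNonZero(b["mask"].astype(np.uint8)));print(b["conf"],b["rect"],a,back(a[0],c,.04))
E
```

```text
t: 1.95
tool_pos: [0.4562, 0.1598, 0.2317]
tool_rot: [0.511, 3.099, 0.001]
contact_force: [1.7, 0.7, -0.1]
opening: 0.0852
t: 2.7
tool_pos: [0.5948, -0.0733, 0.2008]
tool_rot: [-0.932, -2.999, -0.0]
contact_force: [-0.5, 0.4, -0.8]
opening: 0.0854
[ 0.5948 -0.0733  0.2008] [[-0.8237  0.5671 -0.0012]
 [ 0.5671  0.8237  0.0006]
 [ 0.0013 -0.0001 -1.    ]] [-0.247   0.0136  1.7044  0.0003  1.4249 -1.2148]
0.75 [298.5, 210.2, 35.5, 33.6] ((314.3414611816406, 225.59657287597656), (37.453514099121094, 38.94832992553711), 85.2363510131836) [ 0.5939 -0.0725  0.04  ]
```

View pics/w1.png

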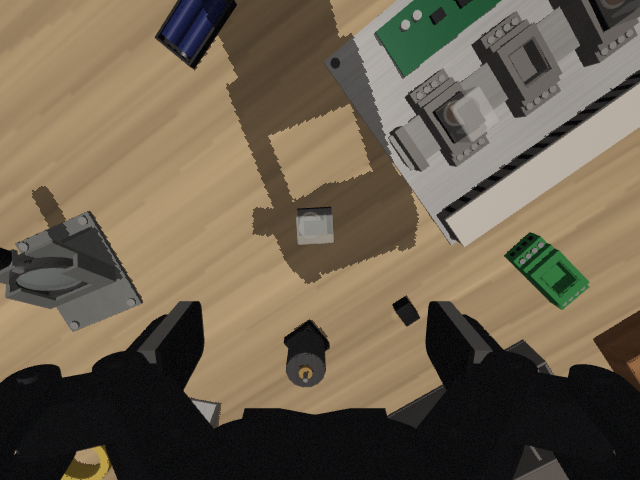

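The wrist view shows the relay at (315,225), nearly square to the jaws. The panel with its empty socket is at (525,62), the motor at (305,365) and the stand at the left. Next I'll fit the relay model to its mask and check the overlay.

```bash
cat >> h.py <<'E'
from scipy.optimize import minimize
def box(hx,hy,z0,z1): return np.array([[a,b,z] for a in(-hx,hx) for b in(-hy,hy) for z in(z0,z1)])
RELAY=[box(.015,.012,.013,.051),box(.012,.009,0,.013)]
SOCK=[box(.022,.016,0.0,.030),box(.036,.016,0.0,.018)]
def sil(parts,x,y,z,yaw,c,scale=4):
    m=np.zeros((480*scale,640*scale),np.uint8);M=Ro.from_euler("z",yaw).as_matrix()
    for P in parts:
        q=np.array([pix(M@p+[x,y,z],c) for p in P])
        cv2.fillConvexPoly(m,cv2.convexHull((q*scale).astype(np.int32)),1)
    return m
def fit(mask,parts,x0,z,c,scale=4):
    M=cv2.resize(mask.astype(np.uint8),None,fx=scale,fy=scale,interpolation=cv2.INTER_NEAREST)
    def f(p):
        s=sil(parts,p[0],p[1],z,p[2],c,scale);return -(s&M).sum()/(s|M).sum()
    best=None
    for dy in(-.15,0,.15):
        r=minimize(f,np.array(x0)+[0,0,dy],method="Nelder-Mead",options=dict(initial_simplex=np.array(x0)+[0,0,dy]+np.array([[0,0,0],[.004,0,0],[0,.004,0],[0,0,.15]]),xatol=1e-4,fatol=1e-4))
        if best is None or r.fun<best.fun:best=r
    return best.x,-best.fun
E
python3 - <<'E'
from h import *
np.set_printoptions(precision=4,suppress=True)
im=cv2.imread("pics/w1.png");c=ctrl.calibration("wrist")
b=ctrl.outline_of("wrist","relay")[0];x,s=fit(b["mask"],RELAY,[.594,-.0725,np.deg2rad(55)],0,c);print("relay",x,np.rad2deg(x[2]),s)
S=4;big=cv2.resize(im,None,fx=S,fy=S,interpolation=cv2.INTER_CUBIC)
cs,_=cv2.findContours(sil(RELAY,x[0],x[1],0,x[2],c,S),0,2);cv2.drawContours(big,cs,-1,(0,0,255),1)
t=np.array([pix(Ro.from_euler("z",x[2]).as_matrix()@p+[x[0],x[1],0],c) for p in[[.015,.012,.051],[.015,-.012,.051],[-.015,-.012,.051],[-.015,.012,.051]]]);cv2.polylines(big,[(t*S).astype(int)],True,(0,255,0),1)
A=big[190*S:265*S,270*S:365*S].copy()
best=None
for b in ctrl.outline_of("wrist","socket")[:4]:
    r=b["rect"];m=(r[0]+r[2]/2,r[1]+r[3]/2);print(b["conf"],r)
    if abs(m[0]-520)<25 and abs(m[1]-62)<30:
        y,s=fit(b["mask"],SOCK,[.581,.127,.03],.004,c);print("socket",y,np.rad2deg(y[2]),s)
        for q in([[.01275,.00975],[.01275,-.00975],[-.01275,-.00975],[-.01275,.00975]],[[.022,.016],[.022,-.016],[-.022,-.016],[-.022,.016]]):
            t=np.array([pix(Ro.from_euler("z",y[2]).as_matrix()@[*p,.034]+[y[0],y[1],0],c) for p in q]);cv2.polylines(big,[(t*S).astype(int)],True,(0,255,0),1)
B=big[5*S:120*S,470*S:575*S]
h=max(A.shape[0],B.shape[0]);A=cv2.copyMakeBorder(A,0,h-A.shape[0],0,0,0);B=cv2.copyMakeBorder(B,0,h-B.shape[0],0,0,0)
cv2.imwrite("pics/ov1.png",np.hstack([A,B]))
E
```

```text
relay [ 0.63   -0.0525 -0.6901] -39.53803619658585 -0.0
0.86 [504.0, 233.1, 82.1, 76.1]h.py:22: RuntimeWarning: overflow encountered in scalar negative
  s=sil(parts,p[0],p[1],z,p[2],c,scale);return -(s&M).sum()/(s|M).sum()
```

View pics/ov1.png

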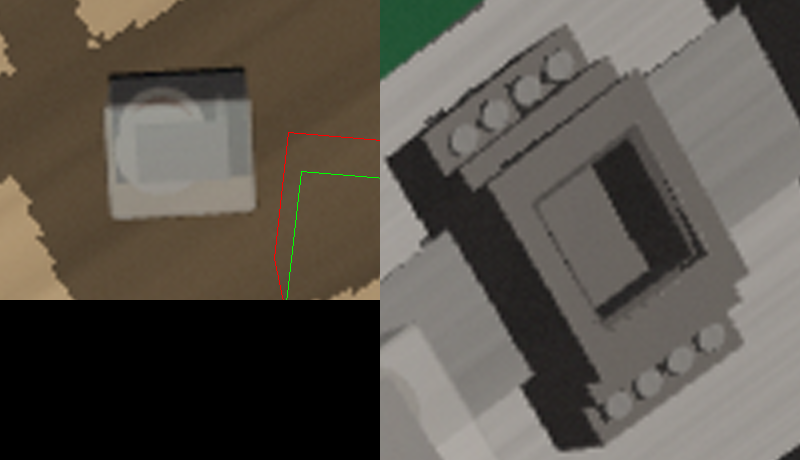

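The mask fit hit an integer bug, so I'll use the corners as read: relay top face at (105,107), (248,100), (255,210), (111,218) in the crop, hole at (533,205), (633,127), (707,255), (602,325).

```bash
sed -i 's/return -(s&M).sum()\/(s|M).sum()/return -float((s\&M).sum())\/float((s|M).sum())/' h.py
python3 - <<'E'
from h import *
np.set_printoptions(precision=4,suppress=True)
c=ctrl.calibration("wrist");o=ctrl.get_obs();R=Ro.from_rotvec(o["tool_rot"]).as_matrix()
def rep(n,P,off,z):
    Q=np.array([back((270*0+off[0]+p[0]/4,off[1]+p[1]/4),c,z)[:2] for p in P]);e=np.roll(Q,-1,0)-Q
    print(n,Q.mean(0),"len",np.linalg.norm(e,axis=1),"ang",np.rad2deg(np.arctan2(e[:,1],e[:,0]))%180); return Q.mean(0)
r=rep("relay",[(105,107),(248,100),(255,210),(111,218)],(270,190),.051)
s=rep("hole",[(533-380,205),(633-380,127),(707-380,255),(602-380,325)],(470,5),.034)
ms=ctrl.outline_of("wrist","relay");x,f=fit(ms[0]["mask"],RELAY,[.594,-.0725,np.deg2rad(55)],0,c);print("fit",x,np.rad2deg(x[2]),f)
print("tool y ang",np.rad2deg(np.arctan2(R[1,1],R[0,1])), "to relay(corner) tool mm",R.T@(np.array([*r,.021])-o["tool_pos"])*1000,R.T@(np.array([x[0],x[1],.021])-o["tool_pos"])*1000)
E
```

```text
relay [ 0.595  -0.0707] len [0.0285 0.0227 0.0293 0.023 ] ang [ 58.5346 149.9939  58.9788 148.0119]
hole [0.5823 0.1356] len [0.0215 0.0281 0.022  0.0266] ang [93.9024  4.2593 89.9959  3.226 ]
fit [ 0.5953 -0.0705  1.0596] 60.709063864013316 0.9530053683006249
tool y ang 55.66256490570234 to relay(corner) tool mm [ -0.2216   0.6465 180.6384] [ -0.3099   0.932  180.6385]
```

The arm may have settled between that picture and the reading, so I'll take one fresh, consistent measurement.

```bash
python3 - <<'E'
from h import *
np.set_printoptions(precision=4,suppress=True)
c=ctrl.calibration("wrist");o=ctrl.get_obs();im=ctrl.get_image("wrist");R=Ro.from_rotvec(o["tool_rot"]).as_matrix();print(o["tool_pos"],o["dq"])
ms=ctrl.outline_of("wrist","relay");x,f=fit(ms[0]["mask"],RELAY,[.594,-.0725,np.deg2rad(58)],0,c);print("fit",x,np.rad2deg(x[2]),f)
print(np.rad2deg(np.arctan2(R[1,1],R[0,1])),R.T@(np.array([x[0],x[1],.021])-o["tool_pos"])*1000)
E
```

```text
[ 0.5945 -0.0711  0.2017] [-0.0013  0.0005 -0.0025  0.0009  0.0016  0.0003]
fit [ 0.5951 -0.0728  1.0296] 58.993549922248555 0.9603634096374811
55.67196162306586 [ -1.4576  -1.0733 180.6911]
```

```bash
python3 -m creep '[[0,-1,0,40,-0.058],[0,-1,0,80,-0.058],[0,-1,0,120,-0.058],[0,-1,0,150,-0.058],[0,-1,0,170,-0.058],[0,-1,0,182,-0.058],[0,-1,0,182,-0.058],[255,-1,0,182,-0.058],[255,-1,0,182,-0.058],[255,-1,0,182,-0.058],[255,-1,0,182,-0.058],[255,-1,0,182,-0.058]]' 35 && python3 -m creep '[[255,0,0,0,0],[255,0,0,0,0],[255,0,0,0,0]]'
```

```text
t: 4.05
tool_pos: [0.5968, -0.0732, 0.0212]
tool_rot: [0.841, 3.024, 0.0]
contact_force: [0.8, -0.3, 0.7]
opening: 0.0295
t: 4.3
tool_pos: [0.5968, -0.0732, 0.0211]
tool_rot: [0.842, 3.024, 0.0]
contact_force: [-1.1, -0.4, 5.8]
opening: 0.0293
```

Gripped at 29 mm, as expected. I'll lift and go to a viewing pose short of the socket.

```bash
python3 -m creep '[[255,0,0,-20,0],[255,0,0,-60,0],[255,0,0,-101,0],[255,15,20,-101,0.12],[255,30,39,-101,0.24],[255,45,58,-101,0.36],[255,60,78,-101,0.48],[255,74,96,-101,0.6],[255,74,96,-101,0.72],[255,74,96,-101,0.84],[255,74,96,-101,0.96],[255,74,96,-101,0.98]]' && python3 -m creep '[[255,0,0,0,0],[255,0,0,0,0],[255,0,0,0,0]]'
python3 - <<'E'
from h import *
np.set_printoptions(precision=4,suppress=True)
c=ctrl.calibration("wrist");o=ctrl.get_obs();im=ctrl.get_image("wrist");R=Ro.from_rotvec(o["tool_rot"]).as_matrix();print(o["tool_pos"],R,pix([.582,.13,.034],c))
np.savez("v2.npz",R=c["R"],t=c["t"],fx=c["fx"],fy=c["fy"],cx=c["cx"],cy=c["cy"],p=o["tool_pos"],T=R)
save(im,"w2.png");u,v=pix([.582,.13,.034],c).astype(int);cv2.imwrite("pics/w2c.png",cv2.resize(im[60:360,210:430,::-1],None,fx=2,fy=2,interpolation=cv2.INTER_CUBIC))
E
```

```text
t: 5.3
tool_pos: [0.5814, 0.0478, 0.1199]
tool_rot: [-2.17, -2.271, 0.001]
contact_force: [-0.1, 0.5, -1.3]
opening: 0.0295
t: 5.55
tool_pos: [0.5817, 0.0474, 0.1202]
tool_rot: [-2.166, -2.276, 0.0]
contact_force: [-0.6, -0.0, -0.5]
opening: 0.0297
[0.5817 0.0474 0.1202] [[-0.0494  0.9988 -0.0002]
 [ 0.9988  0.0494  0.    ]
 [ 0.     -0.0002 -1.    ]] [323.1553 115.356 ]
```

View pics/w2c.png

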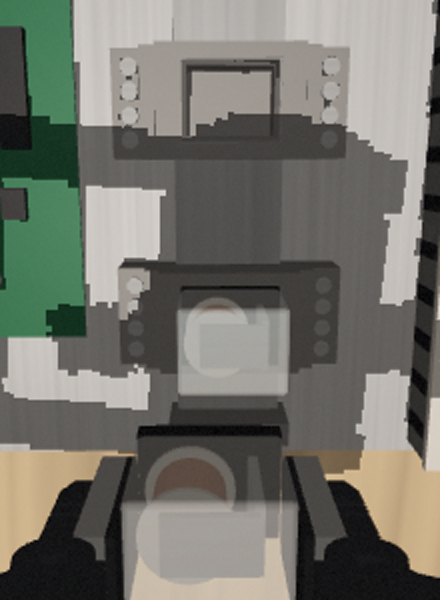

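The picture (2x crop) shows the empty hole around (231,99), the filled neighbour at (230,340), and the held relay with its dark foot edge at (210,435). I'll enlarge it with the predicted hole drawn in.

```bash
python3 - <<'E'
from h import *
np.set_printoptions(precision=4,suppress=True)
im=cv2.imread("pics/w2.png");d=np.load("v2.npz");c={k:d[k] for k in("R","t","fx","fy","cx","cy")}
S=6;big=cv2.resize(im,None,fx=S,fy=S,interpolation=cv2.INTER_CUBIC)
H=Ro.from_euler("z",np.deg2rad(2.8)).as_matrix()
for hx,hy,z in((.01275,.00975,.034),(.022,.016,.034)):
    q=np.array([pix(H@[a*hx,b*hy,z]+[.582,.128,0],c) for a,b in((1,1),(1,-1),(-1,-1),(-1,1))]);cv2.polylines(big,[(q*S).astype(int)],True,(0,255,0) ,1);print(q)
A=big[72*S:150*S,258*S:392*S]
T=d["T"];p=d["p"]
cv2.imwrite("pics/ov2.png",A)
E
```

```text
[[345.2759 101.1388]
 [344.5175 136.4675]
 [301.167  136.4129]
 [300.8913 101.0811]]
[[361.7498  89.4775]
 [359.8894 147.4644]
 [285.643  147.3719]
 [284.5746  89.3759]]
```

View pics/ov2.png

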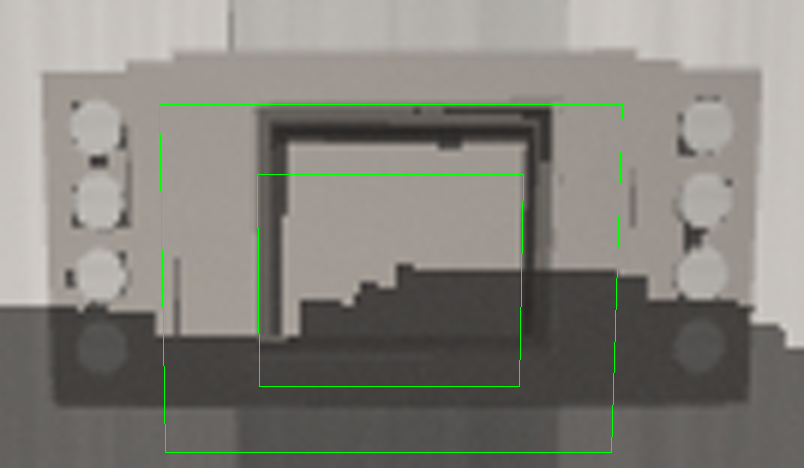

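Measured in this crop, the block and hole centre is at (405,226), against the predicted (391,280). Now I'll read the held relay's front edge and work out the move.

```bash
python3 - <<'E'
from h import *
np.set_printoptions(precision=4,suppress=True)
im=cv2.imread("pics/w2.png",0).astype(float);d=np.load("v2.npz");c={k:d[k] for k in("R","t","fx","fy","cx","cy")};T=d["T"];p=d["p"]
print("rows 256..300",[int(x) for x in im[256:300,300:330].mean(1)])
print("cols 270..362 at v276",[int(x) for x in im[275:278,268:362].mean(0)])
h=back((258+405/6,72+226/6),c,.034);print("hole",h,"in tool mm",T.T@(h-p)*1000)
w=lambda x,y,z:pix(T@[x,y,z]+p,c)
print("case bottom front",w(.012,.015,.008),w(.012,-.015,.008),"foot bottom",w(.0075,.0105,.021),w(.0075,-.0105,.021),"case top rear",w(-.012,.015,-.03),"case top front",w(.012,0,-.03))
E
```

```text
rows 256..300 [152, 121, 79, 79, 78, 79, 79, 78, 63, 48, 49, 48, 49, 48, 49, 47, 34, 11, 11, 11, 12, 19, 49, 58, 58, 58, 59, 68, 75, 79, 83, 85, 87, 83, 81, 80, 80, 79, 80, 80, 80, 80, 80, 80]
cols 270..362 at v276 [95, 94, 95, 94, 95, 94, 95, 97, 97, 95, 72, 10, 14, 13, 18, 11, 16, 14, 12, 13, 14, 14, 14, 12, 12, 16, 14, 15, 16, 15, 14, 14, 16, 13, 15, 15, 16, 14, 14, 14, 14, 13, 17, 14, 17, 12, 17, 16, 14, 10, 10, 11, 14, 14, 15, 13, 13, 13, 11, 15, 15, 15, 12, 15, 14, 13, 12, 13, 14, 12, 12, 15, 14, 12, 17, 15, 15, 19, 15, 14, 15, 13, 28, 60, 60, 61, 82, 98, 99, 99, 97, 96, 98, 95]
hole [0.5832 0.1332 0.034 ] in tool mm [85.6212  5.7138 86.1839]
case bottom front [351.0813 276.4662] [280.8606 276.431 ] foot bottom [338.4626 275.9334] [293.2062 275.9107] case top rear [359.7044 379.8044] case top front [316.4705 316.3141]
```

The relay sits about 1.6 mm ahead in tool x and 0.6 mm off in y. So the shift is (84, 6.3), and contact is expected near z = +65.

```bash
python3 -m creep '[[255,30,2,0,0],[255,60,4,0,0],[255,84,6.3,0,0],[255,84,6.3,0,0],[255,84,6.3,30,0],[255,84,6.3,52,0],[255,84,6.3,60,0],[255,84,6.3,63,0],[255,84,6.3,65,0],[255,84,6.3,67,0],[255,84,6.3,68,0],[255,84,6.3,68,0]]' 
python3 - <<'E'
from h import *
np.set_printoptions(precision=3,suppress=True)
im=ctrl.get_image("wrist");o=ctrl.get_obs();print(o["tool_pos"],o["contact_force"],o["wrist_torque"],o["opening"]);cv2.imwrite("pics/w3.png",cv2.resize(im[200:350,230:400,::-1],None,fx=4,fy=4,interpolation=cv2.INTER_CUBIC))
E
```

```text
t: 6.6
tool_pos: [0.5849, 0.1316, 0.0534]
tool_rot: [2.167, 2.273, 0.002]
contact_force: [-0.2, 0.3, -0.6]
opening: 0.0299
[0.585 0.132 0.053] [-0.342 -0.064 -0.1  ] [-0.038  0.012 -0.032] 0.02969836039936536
```

View pics/w3.png

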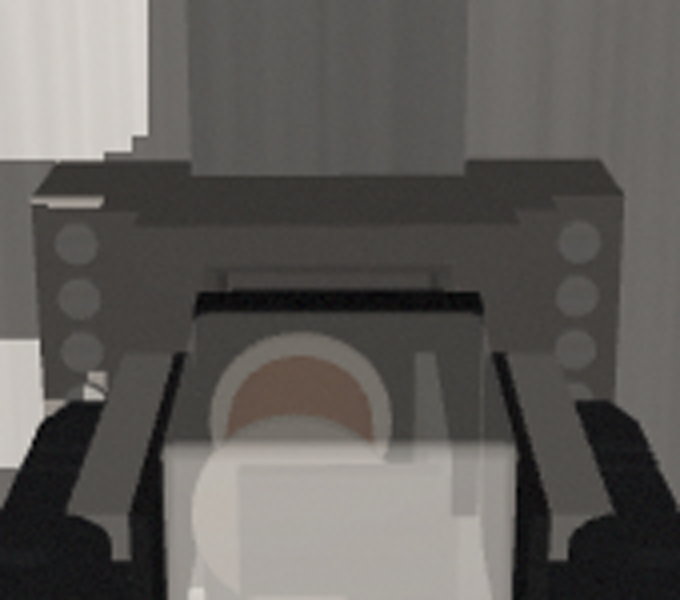

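The picture shows the foot just above or at the mouth: case centre at x≈340, hole centre at x≈330 (about 1 mm sideways), and well aligned along the other axis. I'll shift -1 mm in tool y and push down.

```bash
python3 -m creep '[[255,0,-1,0,0],[255,0,-1,1.5,0],[255,0,-1,3,0],[255,0,-1,4.5,0],[255,0,-1,6,0],[255,0,-1,6,0]]'
```

```text
t: 7.15
tool_pos: [0.583, 0.1317, 0.0459]
tool_rot: [-2.167, -2.274, 0.0]
contact_force: [0.8, 1.4, -0.2]
opening: 0.0294
```

It's in the hole without resistance. Continuing until it seats.

```bash
python3 -m creep '[[255,0,0,2,0],[255,0,0,4,0],[255,0,0,5,0],[255,0,0,6,0],[255,0,0,6,0]]'
```

```text
t: 7.57
tool_pos: [0.5832, 0.1317, 0.0421]
tool_rot: [-2.167, -2.274, 0.001]
contact_force: [-5.8, -1.7, 9.4]
opening: 0.0293
```

```bash
python3 -m creep '[[255,0,0,1,0],[255,0,0,2,0],[255,0,0,2,0],[255,0,0,2,0]]'
```

```text
t: 7.9
tool_pos: [0.5833, 0.1317, 0.042]
tool_rot: [-2.167, -2.274, 0.002]
contact_force: [-10.7, -1.8, 19.1]
opening: 0.0296
```

Seated: it stops firmly at TCP 0.042, exactly home, with 19 N. I'll relax, open, rise and look.

```bash
python3 -m creep '[[255,0,0,-3,0],[0,0,0,-3,0],[0,0,0,-3,0],[0,0,0,-3,0],[0,0,0,-3,0],[0,0,0,-3,0],[0,0,0,-40,0],[0,0,0,-80,0],[0,0,0,-120,0],[0,0,0,-140,0],[0,0,0,-140,0],[0,0,0,-140,0]]'
python3 - <<'E'
from h import *
np.set_printoptions(precision=4,suppress=True)
c=ctrl.calibration("wrist");o=ctrl.get_obs();im=ctrl.get_image("wrist");save(im,"w4.png");T=Ro.from_rotvec(o["tool_rot"]).as_matrix();print(o["tool_pos"],o["opening"])
for b in ctrl.outline_of("wrist","used_socket1")[:4]+ctrl.outline_of("wrist","relay")[:4]: print(b["conf"],b["rect"])
print([pix([.5832,y,.072],c) for y in(.1317,.0657,.1977)])
ct=ctrl.calibration("top");it=ctrl.get_image("top")
for l in("stand","magnifier"):
    for b in ctrl.outline_of("top",l)[:2]:
        a=cv2.minAreaRect(cv2.findNonZero(b["mask"].astype(np.uint8)));print(l,b["conf"],a,cv2.boxPoints(a).tolist(),back(a[0],ct,.003))
A=cv2.resize(it[245:325,380:450],None,fx=6,fy=6,interpolation=cv2.INTER_CUBIC)[:,:,::-1]
B=im[20:440,140:500,::-1];B=cv2.resize(B,(int(360*480/420),480))
A=cv2.resize(A,(350,400));A=cv2.copyMakeBorder(A,0,80,0,0,0);cv2.imwrite("pics/p4.png",np.hstack([B,A]))
E
```

```text
t: 8.9
tool_pos: [0.5841, 0.1318, 0.1801]
tool_rot: [2.166, 2.272, 0.004]
contact_force: [0.0, -0.8, -0.3]
opening: 0.0849
[0.5841 0.1318 0.1801] 0.08489362221248921
0.73 [264.7, 119.0, 100.4, 44.8]
0.56 [270.7, 274.2, 84.5, 72.1]
0.69 [290.7, 215.6, 44.7, 40.8]
[array([313.4916, 243.0785]), array([309.2199, 329.0166]), array([318.373 , 144.8763])]
stand 0.93 ((416.3940734863281, 277.3563232421875), (36.60967254638672, 43.575889587402344), 11.9761323928833) [[393.9665832519531, 294.8717041015625], [403.0087585449219, 252.24427795410156], [438.8215637207031, 259.8409423828125], [429.7793884277344, 302.4683837890625]] [ 0.5115 -0.2948  0.003 ]
magnifier 0.94 ((419.47064208984375, 293.38238525390625), (43.656410217285156, 20.61552619934082), 75.96376037597656) [[404.176513671875, 274.7059020996094], [424.176513671875, 269.7059020996094], [434.7647705078125, 312.0588684082031], [414.7647705078125, 317.0588684082031]] [ 0.4749 -0.3017  0.003 ]
```

View pics/p4.png

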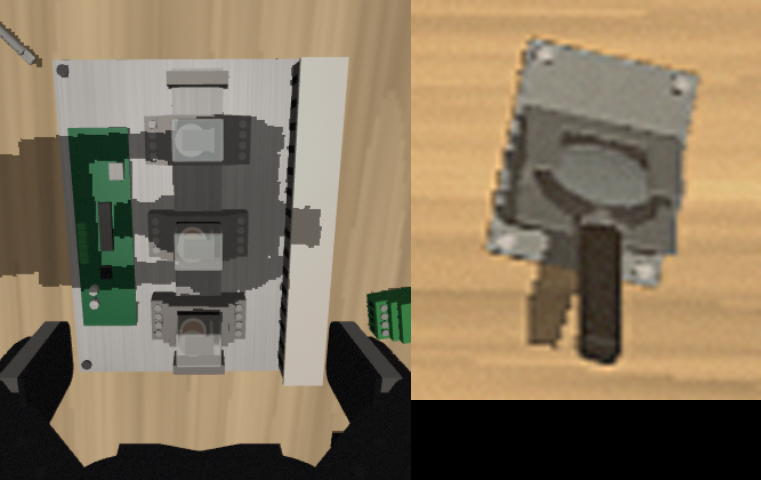

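Left half: the new relay is seated in the middle socket (195,245), level with its neighbours, and nothing was disturbed. Right half: the stand is turned about -11°, with the black handle towards the robot (600,215 to 600,360).

The tool always points down. So I'll draw the magnifier out at its slope, press the rim lightly on free bench to swing it down, lay it flat, regrip it and lift. Now to a viewing pose over the handle.

```bash
python3 -m creep '[[0,-411,-134,-80,0.12],[0,-411,-134,-80,0.24],[0,-411,-134,-80,0.36],[0,-411,-134,-80,0.48],[0,-411,-134,-80,0.6],[0,-411,-134,-80,0.72],[0,-411,-134,-80,0.84],[0,-411,-134,-80,0.96],[0,-411,-134,-80,1.08],[0,-411,-134,-80,1.2],[0,-411,-134,-80,1.32],[0,-411,-134,-80,1.44]]' && python3 -m creep '[[0,0,0,0,0.12],[0,0,0,0,0.24],[0,0,0,0,0.375],[0,0,0,0,0.375],[0,0,0,0,0.375],[0,0,0,0,0.375]]'
python3 - <<'E'
from h import *
np.set_printoptions(precision=4,suppress=True)
c=ctrl.calibration("wrist");o=ctrl.get_obs();im=ctrl.get_image("wrist");T=Ro.from_rotvec(o["tool_rot"]).as_matrix();print(o["tool_pos"],T,o["q"])
np.savez("v5.npz",R=c["R"],t=c["t"],fx=c["fx"],fy=c["fy"],cx=c["cx"],cy=c["cy"],p=o["tool_pos"],T=T)
save(im,"w5.png")
for b in ctrl.outline_of("wrist","magnifier")[:2]: print(b["conf"],b["rect"])
for b in ctrl.outline_of("wrist","stand")[:2]: print(b["conf"],b["rect"])
E
```

```text
t: 10.2
tool_pos: [0.4676, -0.2896, 0.2586]
tool_rot: [3.129, 0.262, -0.001]
contact_force: [-0.7, 0.5, -0.5]
opening: 0.0855
t: 10.7
tool_pos: [0.4688, -0.2851, 0.2577]
tool_rot: [-3.126, 0.304, 0.001]
contact_force: [0.1, -0.1, 0.6]
opening: 0.0852
[ 0.4688 -0.2851  0.2577] [[ 0.9813 -0.1923 -0.0008]
 [-0.1923 -0.9813  0.0006]
 [-0.0009 -0.0005 -1.    ]] [-0.682  -0.1438  1.7592 -0.      1.5272  1.0824]
0.62 [282.2, 161.6, 62.4, 133.8]
0.15 [442.6, 150.1, 127.1, 157.3]
```

View pics/w5.png

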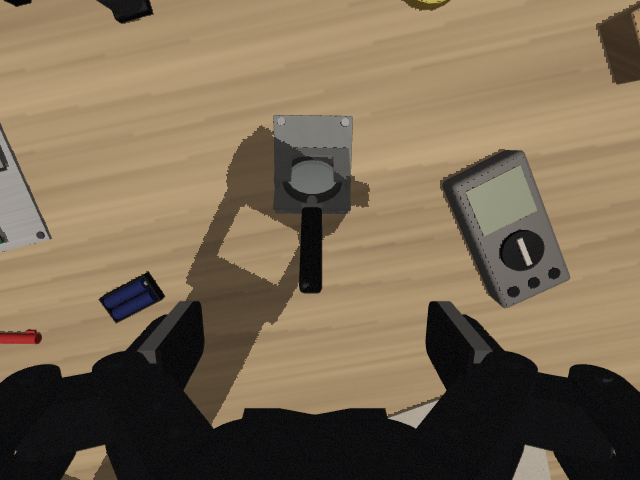

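The wrist view shows the stand at (313,165), and the black handle from (312,208) to (311,293), nearly in line with the tool's x. I'll fit the handle bar's silhouette numerically.

```bash
cat >> h.py <<'E'
def handle_fit(im,c,x0,roi,thr=45):
    g=im.max(2);m=np.zeros(g.shape,np.uint8);u0,v0,u1,v1=roi;m[v0:v1,u0:u1]=g[v0:v1,u0:u1]<thr
    n,l,s,_=cv2.connectedComponentsWithStats(m);k=1+np.argmax(s[1:,4]);mask=l==k;print("blob",s[k])
    Q=Ro.from_euler("y",50,degrees=True).as_matrix()
    P=(Q@np.array([[a,b,z] for a in(-.038,-.123) for b in(-.009,.009) for z in(-.007,.007)]).T).T
    return fit(mask,[P],x0,.036,c)
E
python3 - <<'E'
from h import *
np.set_printoptions(precision=4,suppress=True)
im=cv2.imread("pics/w5.png")[:,:,::-1];d=np.load("v5.npz");c={k:d[k] for k in("R","t","fx","fy","cx","cy")};T=d["T"];p=d["p"]
print([int(v) for v in im[250,290:335].max(1)])
x,f=handle_fit(im,c,[.51,-.295,-.19],(285,195,340,300));print(x,np.rad2deg(x[2]),f)
Z=Ro.from_euler("z",x[2]).as_matrix();g=np.array([x[0],x[1],.036])+Z@[-.078*np.cos(np.deg2rad(50)),0,.078*np.sin(np.deg2rad(50))]
print("grip",g,"tool",T.T@(g-p)*1000,"tool yaw",np.rad2deg(np.arctan2(T[1,0],T[0,0])))
print("stand foot corners",[back(q,c,.005)[:2] for q in((274,116),(352,116),(350,212),(274,212))])
E
```

```text
[165, 165, 164, 166, 163, 97, 85, 85, 86, 83, 25, 12, 14, 13, 8, 14, 6, 10, 13, 15, 9, 10, 12, 9, 7, 14, 10, 7, 16, 12, 8, 36, 137, 167, 165, 165, 167, 170, 174, 173, 172, 171, 169, 169, 168]
blob [ 299  207   23   86 1820]
[ 0.5044 -0.2888 -0.1966] -11.26213990858658 0.8765060240963856
grip [ 0.4552 -0.279   0.0958] tool [-14.3651  -3.2781 161.9637] tool yaw -11.08980627452731
stand foot corners [array([ 0.5665, -0.2621]), array([ 0.5515, -0.3389]), array([ 0.4557, -0.3207]), array([ 0.4713, -0.2407])]
```

Fit: grip point at (0.455,-0.279,0.096), tool shift (-14, -3, 162), yaws matching. Descend and grip.

```bash
python3 -m creep '[[0,-14,-3,0,0],[0,-14,-3,40,0],[0,-14,-3,80,0],[0,-14,-3,120,0],[0,-14,-3,150,0],[0,-14,-3,170,0],[0,-14,-3,179,0],[0,-14,-3,179,0],[255,-14,-3,179,0],[255,-14,-3,179,0],[255,-14,-3,179,0],[255,-14,-3,179,0]]' 80 && python3 -m creep '[[255,0,0,0,0],[255,0,0,0,0],[255,0,0,0,0],[255,0,0,0,0]]'
```

```text
t: 11.85
tool_pos: [0.4568, -0.2804, 0.0813]
tool_rot: [3.125, -0.307, 0.004]
contact_force: [0.2, -0.3, -1.2]
opening: 0.0387
t: 12.18
tool_pos: [0.4562, -0.28, 0.0804]
tool_rot: [3.126, -0.308, 0.002]
contact_force: [-1.1, 0.7, 5.2]
opening: 0.0166
```

Gripped. Now draw out along the handle at 50°.

```bash
python3 -m creep '[[255,-3.2,0,-3.8,0],[255,-9.6,0,-11.5,0],[255,-16,0,-19.2,0],[255,-22.5,0,-26.8,0],[255,-29,0,-34.5,0],[255,-35.4,0,-42.1,0],[255,-41.8,0,-49.8,0],[255,-51.4,0,-61.3,0],[255,-61,0,-72.8,0],[255,-70,0,-95,0],[255,-70,0,-115,0],[255,-70,0,-115,0]]' 
python3 - <<'E'
from h import *
np.set_printoptions(precision=4,suppress=True)
c=ctrl.calibration("wrist");o=ctrl.get_obs();im=ctrl.get_image("wrist");save(im,"w6.png");c2=ctrl.calibration("side");im2=ctrl.get_image("side");save(im2,"s6.png")
print(o["tool_pos"],o["opening"],o["contact_force"],o["wrist_torque"])
ms=ctrl.boxes_of("side","magnifier")[:2];print(ms)
p=o["tool_pos"];g=np.array(p)+[0,0,.0187];Z=Ro.from_euler("z",-.196).as_matrix()
for th in(50,60,70,90):
  t=np.deg2rad(th);print(th,[pix(g+Z@[k*np.cos(t),0,-k*np.sin(t)],c2).round() for k in(.107,-.045)])
A=im2[180:380,230:430];A=cv2.resize(A,(400,400));B=cv2.resize(im,(533,400))[:, 60:460];cv2.imwrite("pics/p6.png",np.hstack([A,B])[:,:,::-1])
E
```

```text
t: 13.18
tool_pos: [0.3869, -0.2669, 0.1983]
tool_rot: [3.123, -0.308, 0.004]
contact_force: [0.8, -0.5, 0.4]
opening: 0.0168
[ 0.3869 -0.2669  0.1983] 0.016822543753496365 [ 0.8234 -0.5489  0.4428] [-0.0046  0.007   0.035 ]
[{'rect': [250.4, 234.0, 68.1, 67.2], 'conf': 0.93}]
50 [array([315., 293.]), array([253., 237.])]
60 [array([306., 299.]), array([257., 234.])]
70 [array([296., 304.]), array([261., 232.])]
90 [array([275., 309.]), array([271., 229.])]
```

View pics/p6.png

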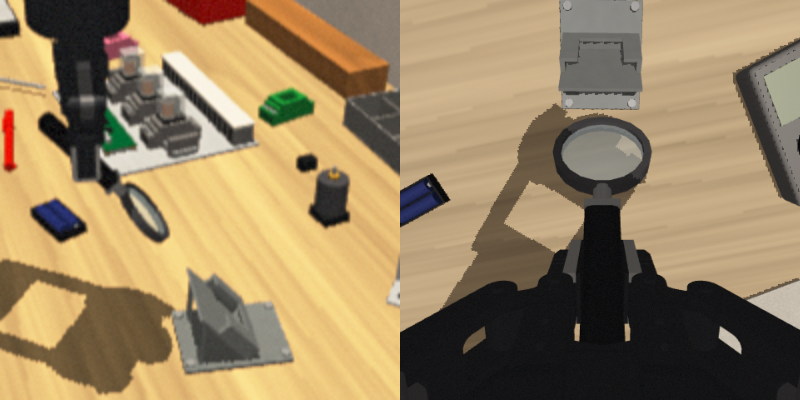

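The magnifier is clear of the stand and still at about 50°, with its lens away from the fingers. The stand is in place and the free bench left of it is clear. Moving over the free bench.

```bash
python3 -m creep '[[255,25,-40,0,0],[255,48,-75,0,0],[255,70,-110,0,0],[255,90,-145,20,0],[255,102,-168,50,0],[255,102,-168,80,0],[255,102,-168,110,0],[255,102,-168,123,0],[255,102,-168,123,0],[255,102,-168,123,0]]' && python3 -m creep '[[255,0,0,5,0],[255,0,0,9.2,0],[255,-3.5,0,12.2,0],[255,-7.1,0,15.2,0],[255,-10.4,0,18.5,0],[255,-13.7,0,21.9,0]]' 25
```

```text
t: 14.17
tool_pos: [0.5182, -0.1206, 0.0691]
tool_rot: [-3.126, 0.308, 0.007]
contact_force: [-0.5, 0.7, -0.2]
opening: 0.0163
t: 14.67
tool_pos: [0.5091, -0.1194, 0.0531]
tool_rot: [3.125, -0.308, 0.01]
contact_force: [-3.3, 1.9, 11.5]
opening: 0.0167
```

```bash
python3 -m creep '[[255,-3,0,3.6,0],[255,-6,0,7.2,0],[255,-8.8,0,11,0],[255,-11.3,0,14.8,0],[255,-13.7,0,19,0],[255,-15.9,0,23,0]]' 20; python3 - <<'E'
from h import *
np.set_printoptions(precision=3,suppress=True)
im=ctrl.get_image("side");save(im,"s7.png");o=ctrl.get_obs();c=ctrl.calibration("side");print(o["tool_pos"],o["contact_force"],ctrl.boxes_of("side","magnifier")[:1])
g=np.array(o["tool_pos"])+[0,0,.0187];Z=Ro.from_euler("z",-.196).as_matrix()
for th in(50,40,25,15):
  t=np.deg2rad(th);print(th,[pix(g+Z@[k*np.cos(t),0,-k*np.sin(t)],c).round() for k in(.107,-.045)])
m=ctrl.outline_of("side","magnifier")
if m: 
  q=np.argwhere(m[0]["mask"]);print("right",q[q[:,1].argmax()][::-1],"left",q[q[:,1].argmin()][::-1],"low",q[q[:,0].argmax()][::-1],"top",q[q[:,0].argmin()][::-1])
E
```

```text
t: 15.17
tool_pos: [0.4926, -0.1161, 0.0286]
tool_rot: [3.125, -0.308, 0.007]
contact_force: [-1.7, 2.0, 7.7]
opening: 0.0164
[ 0.492 -0.116  0.028] [-1.417  1.192  8.116] [{'rect': [282.3, 270.6, 67.5, 29.7], 'conf': 0.81}]
50 [array([335., 308.]), array([290., 268.])]
40 [array([341., 303.]), array([287., 270.])]
25 [array([348., 293.]), array([285., 274.])]
15 [array([351., 287.]), array([283., 278.])]
right [347 291] left [283 274] low [339 298] top [286 272]
```

It's pivoting as planned: side-view outline matches 25°. Continue down to about 11°, open to lay it flat, then look.

```bash
python3 -m creep '[[255,-2,0,4.2,0],[255,-3.9,0,8.4,0],[255,-5.5,0,12.8,0],[255,-7,0,17.2,0],[255,-8,0,20.5,0],[255,-9,0,23,0],[255,-9,0,23,0],[0,-9,0,23,0],[0,-9,0,23,0],[0,-9,0,23,0],[0,-9,0,23,0],[0,-9,0,23,0]]'; python3 - <<'E'
from h import *
np.set_printoptions(precision=4,suppress=True)
im=ctrl.get_image("side");o=ctrl.get_obs();c=ctrl.calibration("side");print(o["tool_pos"],o["contact_force"],o["opening"])
T=Ro.from_rotvec(o["tool_rot"]).as_matrix()
m=ctrl.outline_of("side","magnifier")
if m: 
  q=np.argwhere(m[0]["mask"]);print("right",q[q[:,1].argmax()][::-1],"left",q[q[:,1].argmin()][::-1],"low",q[q[:,0].argmax()][::-1])
cw=ctrl.calibration("wrist");w=ctrl.get_image("wrist");save(w,"w8.png")
ms=ctrl.outline_of("wrist","magnifier")
for b in ms[:2]:
  print(b["conf"],b["rect"])
  k=b["mask"]; r=b["rect"]
# width profile of mask rows -> widest row = lens centre
if ms:
  k=ms[0]["mask"];wd=k.sum(1);v=np.argwhere(wd>5).ravel();
  for a in range(v[0],v[-1],6): print(a,wd[a],np.argwhere(k[a]).mean().round(1) if wd[a] else None)
  print("tool predicted lens px at z .006", pix(o["tool_pos"]+T@[.078,0,o["tool_pos"][2]-.006],cw),"tip",pix(o["tool_pos"]+T@[.107,0,o["tool_pos"][2]-.006],cw))
E
```

```text
t: 16.32
tool_pos: [0.4817, -0.1134, 0.0031]
tool_rot: [-3.126, 0.308, 0.001]
contact_force: [-0.5, 0.5, -0.2]
opening: 0.0759
[ 0.4817 -0.1134  0.0031] [-0.9932  0.5519 -0.981 ] 0.08240226678688127
right [346 290] left [277 294] low [329 301]
0.59 [233.7, 20.6, 168.5, 395.8]
17 9 316.0
23 61 316.0
29 83 316.0
35 101 316.0
41 115 316.0
47 125 316.0
53 135 316.0
59 144 316.5
65 149 316.0
71 154 316.5
77 158 316.5
83 162 316.5
89 165 316.0
95 166 315.5
101 166 315.5
107 167 316.0
113 168 315.5
119 167 316.0
125 164 315.5
131 160 315.5
137 156 315.5
143 153 316.0
149 147 316.0
155 138 315.5
161 129 316.0
167 121 316.0
173 107 316.0
179 92 315.5
185 75 316.0
191 40 315.5
197 27 316.0
203 27 316.0
209 28 315.5
215 29 316.0
221 52 316.5
227 53 316.0
233 51 316.0
239 49 316.0
245 49 316.0
251 48 316.5
257 47 316.0
263 47 316.0
269 47 316.0
275 47 316.0
281 48 316.5
287 48 316.5
293 47 316.0
299 46 316.5
305 46 316.5
311 46 316.5
317 46 316.5
323 46 316.5
329 46 316.5
335 46 316.5
341 45 316.0
347 45 316.0
353 45 316.0
359 45 316.0
365 44 316.5
371 45 317.0
377 45 317.0
383 45 317.0
389 44 316.5
395 44 316.5
401 44 316.5
407 44 316.5
413 17 315.0
tool predicted lens px at z .006 [315.7959 106.4828] tip [315.9393  13.5675]
```

It lies flat and centred between the fingers, with the lens about 77.5 mm ahead of the TCP. Close firmly and lift.

```bash
python3 -m creep '[[255,0,0,-0.5,0],[255,0,0,-0.5,0],[255,0,0,-0.5,0],[255,0,0,-0.5,0],[255,0,0,-0.5,0],[255,0,0,-0.5,0],[255,0,0,-0.5,0],[255,0,0,-0.5,0]]' 110 && python3 -m creep '[[255,0,0,-10,0],[255,0,0,-30,0],[255,0,0,-60,0],[255,0,0,-90,0],[255,0,0,-120,0],[255,0,0,-140,0],[255,0,0,-140,0],[255,0,0,-140,0]]'; cat > chk.py <<'E'
from h import *
np.set_printoptions(precision=4,suppress=True)
cw=ctrl.calibration("wrist");o=ctrl.get_obs();w=ctrl.get_image("wrist");save(w,"wl.png");T=Ro.from_rotvec(o["tool_rot"]).as_matrix();p=np.array(o["tool_pos"]);print(p,o["contact_force"],o["opening"],"yaw",np.rad2deg(np.arctan2(T[1,0],T[0,0])))
k=ctrl.outline_of("wrist","magnifier")[0]["mask"];wd=k.sum(1);v=np.argwhere(wd>5).ravel();sel=np.argwhere(wd>60).ravel();print("tip row",v[0],"max width",wd.max(),"at",wd.argmax(),"rim rows>60px",sel[0],sel[-1])
# fit rim outline: tilt th (lens down +), grip depth h above TCP, x offset
ys,xs=np.nonzero(k);u0=np.median(xs)
a=np.linspace(0,2*np.pi,60)
def pr(q):
    th,hz,L=q; X=[]
    for s in(-.004,.004):
        for t in a:
            m=np.array([L+.029*np.cos(t),.029*np.sin(t)]);X.append(pix(p+T@[m[0]*np.cos(th)+s*np.sin(th)*-1,m[1],-hz+m[0]*np.sin(th)-s*np.cos(th)],cw))
    H=np.zeros(k.shape,np.uint8);cv2.fillConvexPoly(H,cv2.convexHull(np.array(X).round().astype(np.int32)),1);return H.astype(bool)
top=k.copy();top[sel[-1]:]=False
def f(q):
    H=pr(q);H[sel[-1]:]=False;return -(H&top).sum()/(H|top).sum()
for hz in(.004,.008,.012):
    r=minimize(lambda z:f([z[0],hz,z[1]]),[0.03,.078],method="Nelder-Mead",options=dict(initial_simplex=[[0,.078],[.1,.078],[0,.083]]));print("hz",hz,"tilt deg",np.rad2deg(r.x[0]),"L",r.x[1],"IoU",-r.fun)
c=ctrl.calibration("side");ctrl.get_image("side");m=ctrl.outline_of("side","magnifier")
if m:
  q=np.argwhere(m[0]["mask"]);print("side right",q[q[:,1].argmax()][::-1],"left",q[q[:,1].argmin()][::-1],"low",q[q[:,0].argmax()][::-1])
  g=p+[0,0,.008]
  for th in(0,5,10):
    t=np.deg2rad(th);print(th,[pix(g+T@[x*np.cos(t),0,x*np.sin(t)],c).round() for x in(.107,-.045)])
E
python3 chk.py
```

```text
t: 17.18
tool_pos: [0.4821, -0.1136, 0.0042]
tool_rot: [3.126, -0.308, -0.0]
contact_force: [-2.0, -0.3, 3.0]
opening: 0.0146
t: 17.85
tool_pos: [0.4828, -0.1138, 0.1454]
tool_rot: [3.126, -0.308, 0.005]
contact_force: [-0.3, -0.2, -0.4]
opening: 0.0149
[ 0.4828 -0.1138  0.1454] [-0.3266 -0.1694 -0.3816] 0.014918991654233655 yaw -11.239846108004757
tip row 20 max width 166 at 110 rim rows>60px 26 186
hz 0.004 tilt deg 4.420113208163063 L 0.07732271480560302 IoU 0.9875163960378126
hz 0.008 tilt deg 6.817938884226875 L 0.07807734909653659 IoU 0.9858431018935978
hz 0.012 tilt deg 9.49679171185117 L 0.07902881005033852 IoU 0.9845931414629738
side right [350 236] left [275 237] low [337 247]
0 [array([351., 232.]), array([277., 238.])]
5 [array([351., 236.]), array([277., 236.])]
10 [array([350., 240.]), array([277., 234.])]
```

Held about 5° from level (lens slightly down) at TCP height 0.145. Carry it over the relay: the lens needs to move (-27, -262, -9) mm in tool axes.

```bash
python3 -m creep '[[255,-1,-10,-9,0],[255,-3,-30,-9,0],[255,-6,-58,-9,0],[255,-9,-88,-9,0],[255,-12,-118,-9,0],[255,-15,-148,-9,0],[255,-18,-178,-9,0],[255,-21,-208,-9,0],[255,-24,-235,-9,0],[255,-26,-253,-9,0],[255,-27,-262,-9,0],[255,-27,-262,-9,0]]' && python3 -m creep '[[255,0,0,0,0],[255,0,0,0,0],[255,0,0,0,0],[255,0,0,0,0],[255,0,0,0,0],[255,0,0,0,0]]'; python3 chk.py; python3 - <<'E'
from h import *
im=cv2.imread("pics/wl.png");s=ctrl.get_image("side")[:,:,::-1];t=ctrl.get_image("top")[:,:,::-1]
c=ctrl.calibration("wrist");print("relay top px",pix([.583,.133,.072],c))
for n in("side","top"):
    print(n,pix([.583,.133,.152],ctrl.calibration(n)),pix([.583,.133,.072],ctrl.calibration(n)))
A=cv2.resize(im[0:320,150:480],(388,376));B=cv2.resize(s[150:300,230:390],(400,376));C=cv2.resize(t[150:330,160:440],(400,258))
D=cv2.resize(t[190:300,170:340],(388,258));cv2.imwrite("pics/fin.png",np.vstack([np.hstack([A,B])[:,:788],np.hstack([D,C])[:,:788]])[:600])
E
```

```text
t: 19.05
tool_pos: [0.5062, 0.1505, 0.1526]
tool_rot: [-3.127, 0.303, 0.002]
contact_force: [-0.1, 1.1, -1.1]
opening: 0.0148
t: 19.55
tool_pos: [0.5067, 0.1481, 0.1529]
tool_rot: [3.126, -0.309, 0.0]
contact_force: [1.0, 0.4, -1.6]
opening: 0.0147
[0.5067 0.1481 0.1529] [ 0.9733  0.4448 -1.6124] 0.014683519768747036 yaw -11.298492760060219
tip row 20 max width 163 at 90 rim rows>60px 26 187
hz 0.004 tilt deg 4.458209271277727 L 0.07734068202972413 IoU 0.9858843690809056
hz 0.008 tilt deg 6.896021804920626 L 0.07811254654760702 IoU 0.9850585058505851
hz 0.012 tilt deg 9.244558631463388 L 0.07898228191956885 IoU 0.9830310648231281
side right [315 183] left [255 184] low [301 190]
0 [array([316., 182.]), array([256., 185.])]
5 [array([316., 186.]), array([256., 184.])]
10 [array([316., 189.]), array([256., 182.])]
relay top px [316.2282492  120.38608801]
side [304.97642975 186.03779674] [305.02402463 214.69137322]
top [219.95620915 236.37189991] [226.41077493 240.79519762]
```

View pics/fin.png

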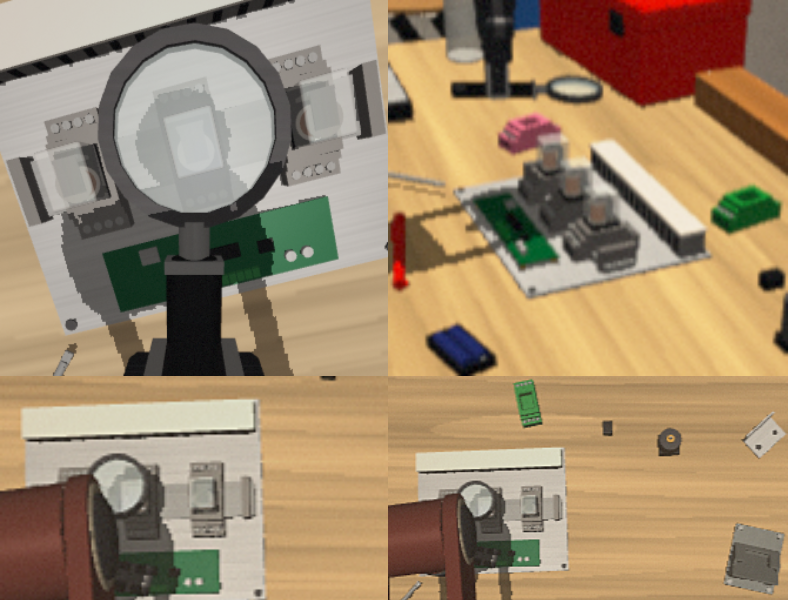

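```bash
python3 -c "
from station import ctrl
print(ctrl.get_obs()['dq']);print(ctrl.finish_job())"
```

```text
[ 0.0017557   0.00054757 -0.0018506   0.00129744  0.00177698  0.00032172]
the job is handed in; nothing more can be done
None
```

The relay is plugged fully home and released, and the magnifier is held still over it. I handed the job in at about 20 s of the 61 s allowed. It reports no verdict.

**Relay:** it is in the middle socket, the empty grey one. It went in with almost no resistance and stopped firmly at the depth worked out for fully home, under about 19 N of push. The picture after release shows it level with its neighbours.

**Magnifier:** I drew it out along its handle at 50°. The arm can only point the tool down, so I could not tilt it level in the hand. Instead I pressed the rim lightly on free bench to swing it down in the grip. I then let go so that it lay flat, and regripped the handle there.

**Last checks:**

| Check | Result |
|---|---|
| Lens centre | about (0.582, 0.133) m; relay at (0.583, 0.133) m |
| Height above relay top | about 79 mm |
| Gripper | closed on the handle at 110 N, fingers off the glass, lens touching nothing |
| Arm | still |
| Other things | looked undisturbed in the pictures; none was compared by measurement |

**Not exact:** the lens hangs about 4 to 5° lens-down instead of truly level. The side and wrist views agree on this, and it did not change between lifting and the final pose. That figure depends on where the handle sits in the fingers; if it sits higher than I estimated, the tilt could be around 7°.

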